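Clear the two repair piles onto their places

TASK

Take the two piles on the repair desk apart from the top down, never lifting a thing while another still lies on it. Put the yellow bit case in the small green tray, the phone screen up on the black charging pad, the screw tin in the round steel dish, and each white carton in the large tray of its band's colour, each in the middle of its place, lying flat and lengthways with it. Keep the phone level and do not drop it.

Things in the scene. Friction and masses are not known exactly. Their poses are not given: they have to be found in the camera images.
- carton_blue: white spare-parts carton with blue bands, one round each end, closed and rigid, 156 x 66 x 28 mm, about 150 g, the bottom of one of the two piles, standing on the desk; origin at the centre of its underside, x along its 156 mm length, y across its 66 mm width, z up
- carton_orange: white spare-parts carton with orange bands, one round each end, closed and rigid, 156 x 66 x 28 mm, about 150 g, the bottom of one of the two piles, standing on the desk; origin at the centre of its underside, x along its 156 mm length, y across its 66 mm width, z up
- phone: phone in a pink bumper case with a black screen, 118 x 56 x 14 mm, about 190 g, lying screen up on either carton; origin at the centre of its underside, x along its length, y across its 56 mm width, z up out of the screen
- tin: round aluminium screw tin, closed, 56 mm across and 26 mm high, about 120 g, standing on the carton that the phone does not lie on; origin at the centre of its underside, z up
- bitcase: yellow screwdriver-bit case with black trim, closed, 72 x 36 x 18 mm, about 90 g, lying on the phone; origin at the centre of its underside, x along its 72 mm length, y across its 36 mm width, z up
- tray_blue: blue open flat tray, fixed to the desk, 188 x 98 mm outside, inside 180 x 90 mm, floor 4 mm thick, rim 8 mm above the desk; origin at the centre of its underside at desk height, x along its length, z up
- tray_orange: orange open flat tray, fixed to the desk, 188 x 98 mm outside, inside 180 x 90 mm, floor 4 mm thick, rim 8 mm above the desk; origin at the centre of its underside at desk height, x along its length, z up
- charger: flat black charging pad with a white ring on it, fixed to the desk, 120 x 74 mm and 10 mm high, its top flat and without a rim; origin at the centre of its underside at desk height, x along its 120 mm length, z up
- dish: round dark steel dish, fixed to the desk, 100 mm across outside, 92 mm inside, floor 3 mm thick, rim 8 mm above the desk; origin at the centre of its underside at desk height, z up
- tray_green: small green open flat tray, fixed to the desk, 110 x 70 mm outside, inside 102 x 62 mm, floor 4 mm thick, rim 8 mm above the desk; origin at the centre of its underside at desk height, x along its 110 mm length, z up
Mind the look-alikes: they are no part of the job. What is shaped like the carton_orange but brown is not meant.

How it is judged:
By the outcome, as a careful person would: the job done as asked, in the order asked, and still so for the second after the job is handed in, with the robot touching nothing.
It also fails if it takes over 120 s, if anything falls off the work surface, if the arm or the gripper's body presses on something with over 40 N, if the wrist force passes 120 N, or if a joint passes its speed limit or range.

ROBOT

A 6-joint arm with a two-finger parallel gripper is mounted at the origin on the work surface. World frame = base frame: x ahead of the robot, y to its left, z up, the work surface at z = 0. Lengths are in m, angles in degrees, forces in N, time in s.
With the tool pointing down it reaches from about 0.3 to 0.85 m from the base axis. Payload 4.2 kg.
Tool frame: the origin (TCP) lies at the very end of the fingers, on their centre line; the grasp point (between the pads) lies 19 mm behind it; z points along the fingers, y is the line along which they close (so a half turn about z gives the same grasp; the last joint's range is limited). The gripper opens to 91 mm and grips with 3 to 60 N. Pads are 32 mm wide; open, the fingers measure 118 mm over their backs; the gripper's body (76 mm by 178 mm) begins 60 mm behind the grasp point.
Start: joints at [74.026, 18.312, 89.639, -0, 72.044, -1.146], TCP at [0.147, 0.556, 0.214] pointing down, gripper open.
Joint ranges: [-177.97, 177.97], [-48.28, 115.42], [12.27, 149.76], [-77.06, 257.06], [2.81, 150.46], [-146.56, 146.56]. Speed limits (degrees/s): [147.25, 147.25, 180, 180, 180, 180].

INTERFACE

Orientations are given as [roll, pitch, yaw] about the fixed x, y, z axes, in that order (R = Rz(yaw) Ry(pitch) Rx(roll)).
In Python, from workcell import status, read_camera, ctrl gives the robot as it stands.
- The arm moves only by the shell command python3 -m inch 'ROWS' [FORCE]. ROWS is JSON, a list of rows, each an object with "claw": the opening, from 0 (shut) to 1 (fully open); "translation": the shift along the tool's x, y, z in mm, a list of three; "yaw": the turn about the tool's z in degrees. A call has exactly 8 rows; each row is the pose to reach, as a shift and turn from the pose commanded when the call began, along the tool's axes at that moment; what a row does not reach only later rows make up. A row lasts 1/8 s, in which the tool goes at most 62.5 mm and 10.7 degrees, less where a joint would pass 70% of its speed; a pose out of reach is approached as far as the arm can. A call with a gripper value outside its range is refused whole. The fingers move at their own pace and stop on an object; FORCE is the grip in N (left out, the last holds). Time passes only in rows, so rows that repeat a pose let the fingers close, or fill a call up. It gives the time, the measured TCP pose, the force, the opening and the grip force at its end, in the units of the state.
- status.observe(): the state, without advancing time (a new reading comes with each control period).
- read_camera(name): name is "side" or "top"; returns a dict with "image" (480x640x3 uint8, red, green, blue), "fov_y" (degrees; the focal length in pixels is half the picture's height over the tangent of half this angle, whatever the lens; pixels are square), "cx", "cy" (the principal point, pixels), "dist_coeffs" ([k1, k2, p1, p2, k3] as OpenCV has them; the pictures are not rectified), "xyz" and "orientation" of the camera in the world. Camera axes: x right, y up, looking along -z (the intrinsics and any distortion apply to the point x, -y, -z); pixel columns grow to the right and rows downward; lengths in m; the calibration is good to about 2 mm. A picture is of the moment at which its call begins. There is no depth.
- ctrl.sign_off(): hands the job in; it is judged then, once.
The state is a dict: "time": time; "qpos": joint angles; "joint_vel": joint speeds; "joint_torque": joint torques, N m; "position": TCP position; "tcp_rot": TCP orientation; "wrist_force": force on the tool from outside, world axes, zero at the start; "torque": the same for the moment, N m; "grip_width": finger opening in m; "finger_force": force on a finger pad.
Only numpy, scipy, OpenCV 4.12 (cv2) and the standard library are available. Lean on these libraries where they do the work, as an engineer would, in place of code of your own. Each camera call takes 0.05 s, during which the arm holds its last target. There are 200 camera calls.

## Working session

There is one attempt and no reset: what is moved stays moved. The work goes in short steps, Python scripts to look and compute and a shell command to move; the robot and the scene stay as the last step left them, time stands still between calls to the robot, and variables do not carry over. Pictures are saved under pics/ and viewed, at most 14 in all, crops included, and the job is handed in when it is done.

```bash
mkdir -p pics; ls; python3 - <<'E'
from workcell import status, read_camera
import cv2
print(status.observe())
for n in ("top","side"):
    c=read_camera(n); cv2.imwrite(f"pics/{n}0.png",c["image"][:,:,::-1]); print({k:v for k,v in c.items() if k!="image"})
E
```

```text
pics
{'time': 0.0, 'qpos': array([ 7.40263135e+01,  1.83516901e+01,  8.97075787e+01, -5.53068252e-04,
        7.20421167e+01, -1.14548337e+00]), 'joint_vel': array([ 0.02931288, -0.02158482,  0.09770937,  0.07790208,  0.03762998,
        0.01836256]), 'joint_torque': array([ 3.08652190e-03, -4.12452614e+01, -2.31975532e+01,  7.29665207e-02,
        4.57868027e-02, -1.59408901e-04]), 'position': array([0.14701362, 0.55536474, 0.21311183]), 'tcp_rot': array([-1.79898624e+02, -1.50109266e-03,  1.65171967e+02]), 'wrist_force': array([-0.04582123, -0.46504649,  0.16631151]), 'torque': array([-0.04959161,  0.00447075,  0.0033385 ]), 'finger_force': 0.0, 'grip_width': 0.0909780174711122}
{'fov_y': 44.06769357468417, 'cx': 319.70460428961474, 'cy': 234.0917117484517, 'dist_coeffs': array([-0.03173784,  0.        ,  0.        ,  0.        ,  0.        ]), 'xyz': array([0.18796503, 0.08100504, 1.544099  ]), 'orientation': array([ 10.36126425,   0.51917164, -89.70735352])}
{'fov_y': 53.80689758613596, 'cx': 318.5502495952563, 'cy': 236.93349059837192, 'dist_coeffs': array([0.03617255, 0.        , 0.        , 0.        , 0.        ]), 'xyz': array([ 0.18917918, -0.7181467 ,  0.79626157]), 'orientation': array([ 48.77309227,  -0.98329207, -15.75942136])}
```

View pics/top0.png

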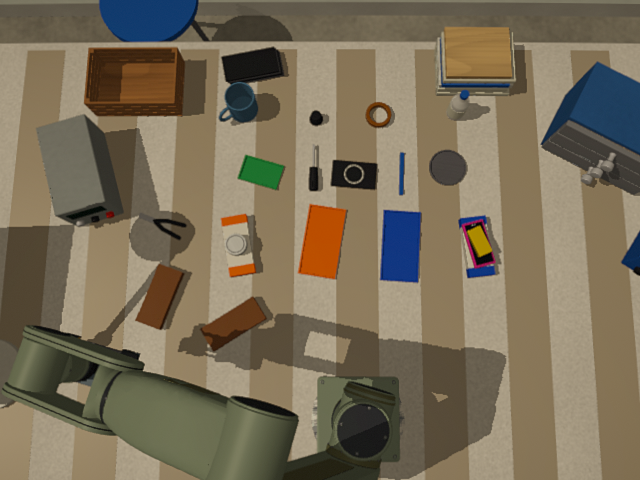

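View pics/side0.png

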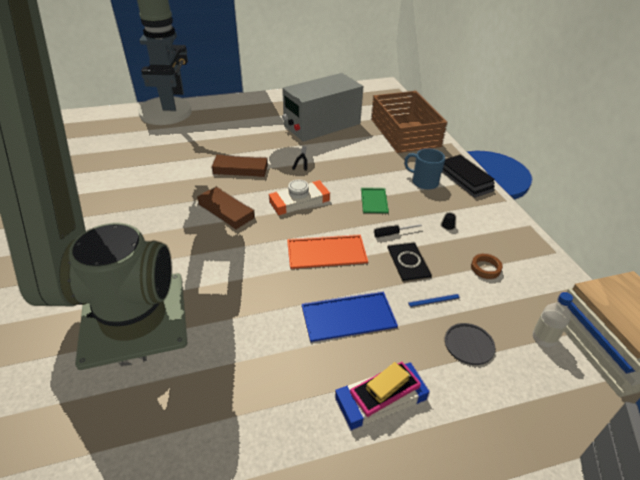

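The top view shows the orange carton with the tin at (238,245) and the blue carton with phone and yellow case at (478,246). The orange tray is at (323,242), the blue tray at (401,246), the green tray at (261,172), the charger at (354,174) and the dish at (448,167). The brown boxes and the grey disc with pliers at (150,238) are look-alikes. The side view agrees.

```bash
cat > h.py <<'E'
import numpy as np, cv2
from scipy.spatial.transform import Rotation as R
from workcell import status, read_camera
def world(c,px,z):
    f=240/np.tan(np.radians(c["fov_y"]/2)); K=np.array([[f,0,c["cx"]],[0,f,c["cy"]],[0,0,1]])
    u=cv2.undistortPoints(np.asarray(px,np.float64).reshape(-1,1,2),K,c["dist_coeffs"])[:,0]
    d=R.from_euler('xyz',c["orientation"],degrees=True).apply(np.c_[u[:,0],-u[:,1],-np.ones(len(u))])
    return c["xyz"][:2]+d[:,:2]*((z-c["xyz"][2])/d[:,2])[:,None]
HUE={'blue':((108,150,60),(125,255,255)),'orange':((5,200,120),(14,255,255)),'green':((50,120,40),(75,255,255)),
 'yellow':((20,150,90),(32,255,255)),'pink':((155,120,80),(175,255,255)),'dark':((0,0,0),(179,110,75)),
 'white':((0,0,120),(179,60,255)),'grey':((0,0,130),(179,40,255)),'any':((0,0,0),(179,255,255))}
def rect(c,col,roi,z,hull=True,close=0):
    """roi x0,y0,x1,y1 px -> centre(mm), long, short, yaw of long axis (deg, world), from pixels of a colour"""
    m=cv2.inRange(cv2.cvtColor(c["image"],cv2.COLOR_RGB2HSV),*HUE[col]); k=np.zeros_like(m)
    x0,y0,x1,y1=roi; k[y0:y1,x0:x1]=m[y0:y1,x0:x1]
    if close:k=cv2.morphologyEx(k,cv2.MORPH_CLOSE,np.ones((close,close)))
    cs=[q for q in cv2.findContours(k,cv2.RETR_EXTERNAL,cv2.CHAIN_APPROX_NONE)[0] if cv2.contourArea(q)>25]
    w=world(c,np.vstack(cs)[:,0],z)*1000
    (x,y),(a,b),t=cv2.minAreaRect(w.astype(np.float32))
    if a<b:a,b,t=b,a,t+90
    return np.round([x,y,a,b,(t+90)%180-90],1)
E
python3 - <<'E'
from h import *
t=read_camera("top");s=read_camera("side")
T=[('tray_orange','orange',(290,195,355,290),(280,230,375,275),.008),('tray_blue','blue',(372,200,430,290),(295,285,405,345),.008),
('tray_green','green',(230,145,295,195),(350,180,400,220),.008),('charger','dark',(325,150,385,195),(380,238,440,285),.01),
('dish','dark',(425,145,470,190),(440,318,500,368),.008),('bitcase','yellow',(465,215,495,265),(355,355,420,405),.018+.042),
('phone','pink',(455,210,500,275),(340,350,430,420),.042),('cblue','blue',(450,205,505,285),(330,350,435,430),.028),('corange','orange',(212,205,262,285),(262,175,335,218),.028)]
for n,c,a,b,z in T: print(n,'top',rect(t,c,a,z),'side',rect(s,c,b,z))
im=t["image"][200:290,205:270]; im2=t["image"][200:290,445:510]
big=np.hstack([cv2.resize(i,None,fx=6,fy=6,interpolation=cv2.INTER_CUBIC) for i in(im,im2)]); cv2.imwrite("pics/c1.png",big[:,:,::-1])
print(world(t,[[235.5,243]],.054))
E
```

```text
Traceback (most recent call last):
  File "h.py", line 18, in rect
    w=world(c,np.vstack(cs)[:,0],z)*1000
              ~~~~~~~~~^^^^
ValueError: need at least one array to concatenate
```

```bash
cat > m.py <<'E'
from h import *
t=read_camera("top");s=read_camera("side")
hs=cv2.cvtColor(t["image"],cv2.COLOR_RGB2HSV);h2=cv2.cvtColor(s["image"],cv2.COLOR_RGB2HSV)
for n,(x,y) in dict(to=(323,242),tb=(401,246),tg=(261,172),ch=(345,182),di=(448,167),bc=(481,243),co=(234,220)).items(): print(n,hs[y,x],end=' ')
for n,(x,y) in dict(to=(323,252),tb=(351,316),tg=(374,200),ch=(405,252),di=(469,343),bc=(388,382)).items(): print(n,h2[y,x],end=' ')
print()
T=[('tray_orange','orange',(290,195,355,290),(280,230,375,275),.008),('tray_blue','blue',(372,200,430,290),(295,285,405,345),.008),
('tray_green','green',(230,145,295,195),(350,180,400,220),.008),('charger','dark',(325,150,385,195),(380,238,440,285),.01),
('dish','dark',(425,145,470,190),(440,318,500,368),.008),('bitcase','yellow',(465,215,495,265),(355,355,420,405),.018+.042),
('phone','pink',(455,210,500,275),(340,350,430,420),.042),('cblue','blue',(450,205,505,285),(330,350,435,430),.028),('corange','orange',(212,205,262,285),(262,175,335,218),.028)]
for n,c,a,b,z in T:
  for w,cam,r in(('top',t,a),('side',s,b)):
    try: print(n,w,rect(cam,c,r,z))
    except ValueError: print(n,w,'none')
im=t["image"][200:290,205:270]; im2=t["image"][200:290,445:510]
big=np.hstack([cv2.resize(i,None,fx=6,fy=6,interpolation=cv2.INTER_CUBIC) for i in(im,im2)]); cv2.imwrite("pics/c1.png",big[:,:,::-1])
print(world(t,[[235.5,243]],.054))
E
python3 m.py
```

```text
to [ 13 255 187] tb [110 219 128] tg [ 65 186 114] ch [20 33 23] di [14 40 70] bc [ 24 255 172] co [ 13 255 188] to [  9 181 234] tb [112 182 167] tg [ 65 137 136] ch [ 21  31 114] di [ 0  9 82] bc [ 22 159 220] 
tray_orange top [451.3  90.3 186.2  95.6  -9. ]
tray_orange side none
tray_blue top [ 439.8 -115.5  184.9   95.8   -3.7]
tray_blue side [ 439.5 -115.6  184.5   97.8   -3.8]
tray_green top [638.7 256.1 108.2  69.4  73.6]
tray_green side [638.3 254.5 108.6  65.   73.1]
charger top [631.9   5.7 118.6  72.7  85. ]
charger side [631.1   3.1 122.6  72.   85.1]
dish top [ 653.5 -246.4   95.6   94.2   -1.7]
dish side [ 651.7 -245.9  100.    90.9   54. ]
bitcase top [ 443.5 -308.7   73.3   38.9   23.4]
bitcase side [ 442.8 -312.5   78.5   39.8   22.4]
phone top [ 440.  -311.   118.6   57.    14.7]
phone side [ 439.9 -313.   120.1   57.6   14.7]
cblue top [ 435.3 -309.1  154.5   70.5    6.8]
cblue side [ 434.5 -315.7  159.7   75.     6.7]
corange top [436.1 308.1 156.5  65.7  10.4]
corange side none
[[0.43649   0.3107214]]
```

View pics/c1.png

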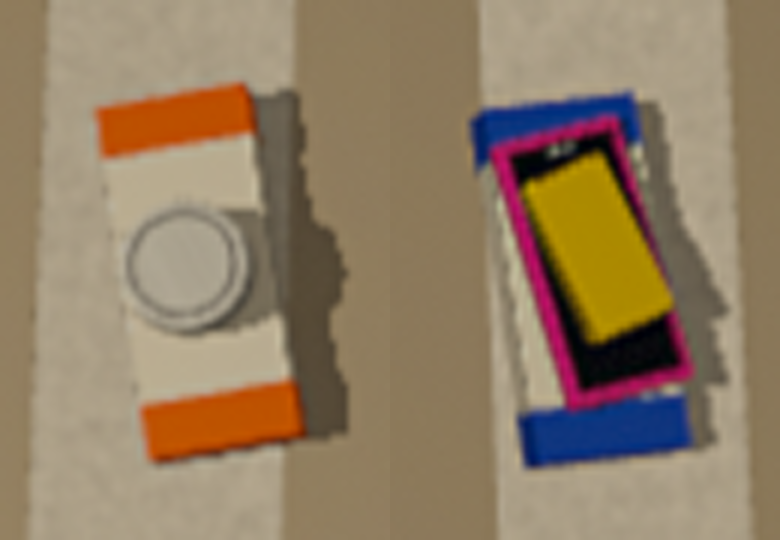

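The crop shows the tin centred at about (187,267), i.e. px (236.1,244.4). The phone lies across the blue carton with the case on it, and both stacks are clear of their neighbours.

```bash
cat > d.py <<'E'
import sys
from h import *
# usage d.py x y z yaw (mm, deg): shift in tool axes (mm) and tool yaw, from the measured pose
s=status.observe(); r=R.from_euler('xyz',s["tcp_rot"],degrees=True)
x,y,z,w=map(float,sys.argv[1:])
d=np.array([x,y,z])-s["position"]*1000; a=s["tcp_rot"][2]-w
print(np.round(r.inv().apply(d),1),round((a+180)%360-180,1),'| pose',np.round(s["position"]*1000,1),s["tcp_rot"].round(1),'t',round(s["time"],1),'w',s["grip_width"].round(4),s["finger_force"].round(1))
E
python3 -c "
from h import *
t=read_camera('top');print(world(t,[[236.1,244.4]],.054))"
python3 d.py 433 309 120 80
```

```text
[[0.43287488 0.30907594]]Traceback (most recent call last):
  File "d.py", line 7, in <module>
    print(np.round(r.inv().apply(d),1),round((a+180)%360-180,1),'| pose',np.round(s["position"]*1000,1),s["tcp_rot"].round(1),'t',round(s["time"],1),'w',s["grip_width"].round(4),s["finger_force"].round(1))
                                                                                                                                                         ^^^^^^^^^^^^^^^^^^^^^
AttributeError: 'float' object has no attribute 'round'
```

```bash
sed -i 's/s\["grip_width"\].round(4),s\["finger_force"\].round(1)/round(s["grip_width"],4),round(s["finger_force"],1)/' d.py
python3 d.py 433 309 120 80
```

```text
[-339.5 -165.4   93.8] 85.2 | pose [147.1 555.8 213.8] [-180.    -0.   165.2] t 0.3 w 0.091 0.0
```

```bash
python3 -m inch '[{"claw":1,"translation":[-40,-20,10],"yaw":10},{"claw":1,"translation":[-90,-44,20],"yaw":20},{"claw":1,"translation":[-140,-68,30],"yaw":30},{"claw":1,"translation":[-190,-93,45],"yaw":40},{"claw":1,"translation":[-240,-117,60],"yaw":50},{"claw":1,"translation":[-285,-140,75],"yaw":60},{"claw":1,"translation":[-320,-155,90],"yaw":70},{"claw":1,"translation":[-339.5,-165.4,94],"yaw":80}]' 20; python3 d.py 433 309 35 80
```

```text
time: 1.35
position: [0.434, 0.3074, 0.119]
tcp_rot: [-179.9, 0.1, 84.7]
wrist_force: [0.9, -0.1, 0.1]
grip_width: 0.091
finger_force: 0.0
[ 1.6 -1.  84. ] 4.7 | pose [434.  307.4 119. ] [-1.799e+02  1.000e-01  8.470e+01] t 1.4 w 0.091 0.0
```

```bash
python3 -m inch '[{"claw":1,"translation":[1,-0.5,30],"yaw":0},{"claw":1,"translation":[1,-0.5,60],"yaw":0},{"claw":1,"translation":[1,-0.5,80],"yaw":0},{"claw":1,"translation":[1,-0.5,84],"yaw":0},{"claw":1,"translation":[1,-0.5,84],"yaw":0},{"claw":0.3,"translation":[1,-0.5,84],"yaw":0},{"claw":0.3,"translation":[1,-0.5,84],"yaw":0},{"claw":0.3,"translation":[1,-0.5,84],"yaw":0}]' 20; python3 d.py 433 309 150 85
```

```text
time: 2.35
position: [0.4328, 0.3103, 0.0364]
tcp_rot: [180.0, -0.0, 85.2]
wrist_force: [-0.4, -0.1, -0.6]
grip_width: 0.0644
finger_force: 0.0
[  -1.2    0.4 -113.6] 0.2 | pose [432.8 310.3  36.4] [180.   -0.   85.2] t 2.4 w 0.0644 0.0
```

```bash
python3 -m inch '[{"claw":0.3,"translation":[-1,0,0],"yaw":0},{"claw":0.3,"translation":[-1,0,0],"yaw":0},{"claw":0.3,"translation":[-1,0,0],"yaw":0},{"claw":0.3,"translation":[-1,0,-15],"yaw":0},{"claw":0.3,"translation":[-1,0,-45],"yaw":0},{"claw":0.3,"translation":[-1,0,-80],"yaw":0},{"claw":0.3,"translation":[-1,0,-110],"yaw":0},{"claw":0.3,"translation":[-1,0,-115],"yaw":0}]' 20; python3 d.py 652.5 -246 140 23.4
```

```text
time: 3.35
position: [0.4334, 0.3098, 0.1534]
tcp_rot: [179.8, -0.2, 85.2]
wrist_force: [0.6, -0.6, -1.5]
grip_width: 0.0551
finger_force: 20.0
[-535.4  265.1   12.7] 61.8 | pose [433.4 309.8 153.4] [179.8  -0.2  85.2] t 3.4 w 0.0551 20.0
```

```bash
python3 -m inch '[{"claw":0.3,"translation":[-25,12,0],"yaw":4},{"claw":0.3,"translation":[-65,32,0],"yaw":8},{"claw":0.3,"translation":[-110,54,0],"yaw":12},{"claw":0.3,"translation":[-155,77,0],"yaw":16},{"claw":0.3,"translation":[-200,99,0],"yaw":20},{"claw":0.3,"translation":[-245,121,0],"yaw":24},{"claw":0.3,"translation":[-290,144,0],"yaw":28},{"claw":0.3,"translation":[-335,166,0],"yaw":32}]' 20; python3 d.py 652.5 -246 100 23.4
```

```text
time: 4.35
position: [0.5693, -0.0402, 0.1496]
tcp_rot: [-179.9, 0.1, 53.0]
wrist_force: [0.8, 0.5, -0.7]
grip_width: 0.0551
finger_force: 20.0
[-114.3  190.4   49.3] 29.6 | pose [569.3 -40.2 149.6] [-1.799e+02  1.000e-01  5.300e+01] t 4.3 w 0.0551 20.0
```

```bash
python3 d.py 652.5 -246 100 23.4
```

```text
[-114.3  190.4   49.3] 29.6 | pose [569.3 -40.2 149.6] [-1.799e+02  1.000e-01  5.300e+01] t 4.3 w 0.0551 20.0
```

```bash
python3 -m inch '[{"claw":0.3,"translation":[-25,42,0],"yaw":6},{"claw":0.3,"translation":[-50,84,10],"yaw":12},{"claw":0.3,"translation":[-75,126,20],"yaw":18},{"claw":0.3,"translation":[-97,162,30],"yaw":24},{"claw":0.3,"translation":[-110,184,42],"yaw":29},{"claw":0.3,"translation":[-114,190,49],"yaw":29.6},{"claw":0.3,"translation":[-114,190,49],"yaw":29.6},{"claw":0.3,"translation":[-114,190,49],"yaw":29.6}]' 20; python3 d.py 652.5 -246 11.5 23.4
```

```text
time: 5.35
position: [0.6533, -0.2425, 0.1022]
tcp_rot: [-180.0, -0.0, 23.7]
wrist_force: [-0.8, 0.7, -1.3]
grip_width: 0.0552
finger_force: 20.0
[-2.1  2.9 90.7] 0.3 | pose [ 653.3 -242.5  102.2] [-180.    -0.    23.7] t 5.3 w 0.0552 20.0
```

```bash
python3 -m inch '[{"claw":0.3,"translation":[-2,2.5,25],"yaw":0},{"claw":0.3,"translation":[-2,2.5,50],"yaw":0},{"claw":0.3,"translation":[-2,2.5,70],"yaw":0},{"claw":0.3,"translation":[-2,2.5,80],"yaw":0},{"claw":0.3,"translation":[-2,2.5,80],"yaw":0},{"claw":0.3,"translation":[-2,2.5,80],"yaw":0},{"claw":0.3,"translation":[-2,2.5,80],"yaw":0},{"claw":0.3,"translation":[-2,2.5,80],"yaw":0}]' 20; python3 - <<'E'
from h import *
for i in range(4):
    t=read_camera("top"); s=status.observe(); print(s["position"]*1000,s["tcp_rot"])
E
python3 d.py 652.5 -246 11.5 23.4
```

```text
time: 6.35
position: [0.6529, -0.247, 0.0226]
tcp_rot: [180.0, -0.0, 23.6]
wrist_force: [-0.2, -0.3, -0.7]
grip_width: 0.0551
finger_force: 20.0
[ 652.85548531 -246.97266204   22.36943404] [ 1.79974646e+02 -3.26950195e-02  2.35690736e+01]
[ 652.76604759 -246.94432678   22.21527828] [ 1.79986473e+02 -2.08797071e-02  2.35691765e+01]
[ 652.72034824 -246.98041932   22.15283964] [ 1.79989247e+02 -1.67453474e-02  2.35662658e+01]
[ 652.68778024 -246.91594638   22.03967292] [ 1.79997854e+02 -9.42304155e-03  2.35673728e+01]
[ 0.2 -0.9 10.5] 0.2 | pose [ 652.7 -246.9   22. ] [180.   -0.   23.6] t 6.5 w 0.0549 20.0
```

```bash
python3 -m inch '[{"claw":0.3,"translation":[0,-0.6,6],"yaw":0},{"claw":0.3,"translation":[0,-0.6,9],"yaw":0},{"claw":0.3,"translation":[0,-0.6,10.3],"yaw":0},{"claw":0.3,"translation":[0,-0.6,10.3],"yaw":0},{"claw":0.3,"translation":[0,-0.6,10.3],"yaw":0},{"claw":0.72,"translation":[0,-0.6,10.3],"yaw":0},{"claw":0.72,"translation":[0,-0.6,10.3],"yaw":0},{"claw":0.72,"translation":[0,-0.6,10.3],"yaw":0}]' 20; python3 d.py 652.5 -246 120 23.4
```

```text
time: 7.55
position: [0.6526, -0.2464, 0.0118]
tcp_rot: [180.0, -0.0, 23.6]
wrist_force: [1.2, -0.5, 1.0]
grip_width: 0.066
finger_force: 0.0
[ 1.000e-01 -4.000e-01 -1.082e+02] 0.2 | pose [ 652.6 -246.4   11.8] [180.   -0.   23.6] t 7.5 w 0.066 0.0
```

```bash
python3 -m inch '[{"claw":0.72,"translation":[0,0,-20],"yaw":0},{"claw":0.72,"translation":[0,0,-50],"yaw":0},{"claw":0.72,"translation":[0,0,-90],"yaw":0},{"claw":0.85,"translation":[0,0,-120],"yaw":0},{"claw":0.85,"translation":[0,0,-120],"yaw":0},{"claw":0.85,"translation":[0,0,-120],"yaw":0},{"claw":0.85,"translation":[0,0,-120],"yaw":0},{"claw":0.85,"translation":[0,0,-120],"yaw":0}]' 20; python3 d.py 443 -310 130 23.4
```

```text
time: 8.55
position: [0.6519, -0.2461, 0.1302]
tcp_rot: [-179.9, 0.1, 23.6]
wrist_force: [0.3, 0.2, 0.4]
grip_width: 0.0777
finger_force: 0.0
[-217.   -25.     0.6] 0.2 | pose [ 651.9 -246.1  130.2] [-1.799e+02  1.000e-01  2.360e+01] t 8.6 w 0.0777 0.0
```

```bash
python3 -m inch '[{"claw":0.7,"translation":[-50,-6,0],"yaw":0},{"claw":0.7,"translation":[-100,-12,0],"yaw":0},{"claw":0.7,"translation":[-150,-17,0],"yaw":0},{"claw":0.7,"translation":[-195,-22,0],"yaw":0},{"claw":0.7,"translation":[-217,-25,0],"yaw":0},{"claw":0.7,"translation":[-217,-25,20],"yaw":0},{"claw":0.7,"translation":[-217,-25,40],"yaw":0},{"claw":0.7,"translation":[-217,-25,40],"yaw":0}]' 20; python3 - <<'E'
from h import *
for i in range(3): t=read_camera("top")
im=t["image"]; h=np.hstack([cv2.resize(im[y-35:y+35,x-35:x+35],None,fx=5,fy=5,interpolation=cv2.INTER_CUBIC) for x,y in((448,167),(237,245))])
cv2.imwrite("pics/a1.png",h[:,:,::-1]); print(t["image"].shape)
E
python3 d.py 443 -310.5 48 23.4
```

```text
time: 9.55
position: [0.4432, -0.3095, 0.0902]
tcp_rot: [-179.8, 0.1, 23.6]
wrist_force: [0.1, 0.3, -0.0]
grip_width: 0.0639
finger_force: 0.0
(480, 640, 3)
[-1.3 -0.6 44.2] 0.2 | pose [ 444.4 -310.5   92.2] [ 1.799e+02 -1.000e-01  2.360e+01] t 9.7 w 0.0641 0.0
```

View pics/a1.png

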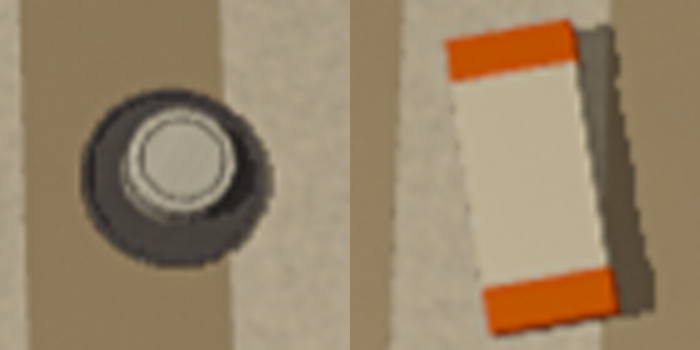

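The left crop shows the tin in the dish, top centre at about px (449.4,163.2). The right crop shows the orange carton undisturbed.

```bash
python3 - <<'E'
from h import *
t=read_camera('top');print(world(t,[[449.4,163.2]],.029),world(t,[[448.4,167.6]],.008))
E
python3 -m inch '[{"claw":0.7,"translation":[-1,0,20],"yaw":0},{"claw":0.7,"translation":[-1,0,35],"yaw":0},{"claw":0.7,"translation":[-1,0,42],"yaw":0},{"claw":0.7,"translation":[-1,0,44],"yaw":0},{"claw":0.2,"translation":[-1,0,44],"yaw":0},{"claw":0.2,"translation":[-1,0,44],"yaw":0},{"claw":0.2,"translation":[-1,0,44],"yaw":0},{"claw":0.2,"translation":[-1,0,44],"yaw":0}]' 15; python3 d.py 443 -310.5 130 73.6
```

```text
[[ 0.65746372 -0.24726975]] [[ 0.6516549  -0.24868833]]
time: 10.75
position: [0.4428, -0.3107, 0.048]
tcp_rot: [180.0, -0.0, 23.6]
wrist_force: [-0.1, -1.1, 1.8]
grip_width: 0.0361
finger_force: 15.0
[  0.3  -0.  -82. ] -50.0 | pose [ 442.8 -310.7   48. ] [180.   -0.   23.6] t 10.8 w 0.0361 15.0
```

```bash
python3 -m inch '[{"claw":0.2,"translation":[0,0,-6],"yaw":0},{"claw":0.2,"translation":[0,0,-20],"yaw":0},{"claw":0.2,"translation":[0,0,-45],"yaw":0},{"claw":0.2,"translation":[0,0,-70],"yaw":-5},{"claw":0.2,"translation":[0,0,-82],"yaw":-11},{"claw":0.2,"translation":[0,0,-82],"yaw":-18},{"claw":0.2,"translation":[0,0,-82],"yaw":-26},{"claw":0.2,"translation":[0,0,-82],"yaw":-34}]' 15; python3 d.py 638.5 255.5 120 73.6;  python3 - <<'E'
from h import *
t=read_camera("top")
h=cv2.cvtColor(t["image"],cv2.COLOR_RGB2HSV)[140:190,423:473]
for lab,m,z in(('tin',(h[...,2]>105)&(h[...,1]<75),.029),('dish',h[...,2]<90,.008)):
    m=m.astype(np.uint8); n,l,st,ce=cv2.connectedComponentsWithStats(m); 
    for i in range(1,n):
        if st[i,4]>60: print(lab,st[i],ce[i]+[423,140],world(t,[ce[i]+[423,140]],z))
E
```

```text
time: 11.75
position: [0.4428, -0.3107, 0.1307]
tcp_rot: [179.9, 0.0, 57.8]
wrist_force: [1.3, 0.0, -0.7]
grip_width: 0.0359
finger_force: 15.0
[ 583.5 -135.7   10.5] -15.8 | pose [ 442.8 -310.7  130.7] [179.9   0.   57.8] t 11.8 w 0.0359 15.0
tin [ 34   0  16  50 563] [466.28952043 162.90230906] [[ 0.65847313 -0.29221693]]
tin [ 14  14  23  21 368] [448.18206522 163.99456522] [[ 0.65525624 -0.24395448]]
dish [  6  10  37  35 628] [446.81369427 169.17675159] [[ 0.64723707 -0.24426598]]
```

```bash
python3 -m inch '[{"claw":0.2,"translation":[20,-5,0],"yaw":-3},{"claw":0.2,"translation":[60,-14,0],"yaw":-6},{"claw":0.2,"translation":[105,-24,0],"yaw":-9},{"claw":0.2,"translation":[155,-36,0],"yaw":-12},{"claw":0.2,"translation":[205,-48,0],"yaw":-15.8},{"claw":0.2,"translation":[255,-59,0],"yaw":-15.8},{"claw":0.2,"translation":[305,-71,0],"yaw":-15.8},{"claw":0.2,"translation":[355,-82,0],"yaw":-15.8}]' 15; python3 d.py 638.5 255.5 100 73.6
```

```text
time: 12.8
position: [0.5637, 0.0359, 0.1302]
tcp_rot: [180.0, -0.0, 73.4]
wrist_force: [1.6, -0.1, 0.5]
grip_width: 0.0362
finger_force: 15.0
[231.8   8.8  30.3] -0.2 | pose [563.7  35.9 130.2] [180.   -0.   73.4] t 12.8 w 0.0362 15.0
```

```bash
python3 -m inch '[{"claw":0.2,"translation":[50,2,0],"yaw":0},{"claw":0.2,"translation":[100,4,0],"yaw":0},{"claw":0.2,"translation":[150,6,5],"yaw":0},{"claw":0.2,"translation":[195,8,15],"yaw":0},{"claw":0.2,"translation":[222,9,25],"yaw":0},{"claw":0.2,"translation":[231,9,30],"yaw":0},{"claw":0.2,"translation":[231,9,50],"yaw":0},{"claw":0.2,"translation":[231,9,60],"yaw":0}]' 15; python3 -c "
from h import *
for i in range(3): read_camera('top')"; python3 d.py 638.5 255.5 10 73.6
```

```text
time: 13.8
position: [0.6375, 0.2505, 0.0687]
tcp_rot: [-179.9, 0.1, 73.3]
wrist_force: [-1.1, -0.6, -0.1]
grip_width: 0.0362
finger_force: 15.0
[ 4.6 -1.  59.4] -0.3 | pose [638.1 250.8  69.4] [-179.9    0.    73.3] t 13.9 w 0.0361 15.0
```

```bash
python3 -m inch '[{"claw":0.2,"translation":[4.6,-1,20],"yaw":0},{"claw":0.2,"translation":[4.6,-1,40],"yaw":0},{"claw":0.2,"translation":[4.6,-1,50],"yaw":0},{"claw":0.2,"translation":[4.6,-1,56],"yaw":0},{"claw":0.2,"translation":[4.6,-1,58.5],"yaw":0},{"claw":0.2,"translation":[4.6,-1,59.3],"yaw":0},{"claw":0.2,"translation":[4.6,-1,59.3],"yaw":0},{"claw":0.2,"translation":[4.6,-1,59.3],"yaw":0}]' 15; python3 d.py 638.5 255.5 10 73.6
```

```text
time: 14.95
position: [0.6391, 0.2566, 0.0108]
tcp_rot: [180.0, -0.0, 73.4]
wrist_force: [0.1, 0.4, -1.5]
grip_width: 0.036
finger_force: 15.0
[-1.2 -0.3  0.8] -0.2 | pose [639.1 256.6  10.8] [180.   -0.   73.4] t 14.9 w 0.036 15.0
```

```bash
python3 -m inch '[{"claw":0.2,"translation":[0,0,0.8],"yaw":0},{"claw":0.2,"translation":[0,0,0.8],"yaw":0},{"claw":0.55,"translation":[0,0,0.8],"yaw":0},{"claw":0.55,"translation":[0,0,0.8],"yaw":0},{"claw":0.55,"translation":[0,0,0.8],"yaw":0},{"claw":0.55,"translation":[0,0,-20],"yaw":0},{"claw":0.55,"translation":[0,0,-60],"yaw":0},{"claw":0.7,"translation":[0,0,-110],"yaw":0}]' 15; python3 d.py 440 -312 120 14.7
```

```text
time: 15.95
position: [0.6381, 0.2562, 0.1202]
tcp_rot: [-179.9, 0.1, 73.4]
wrist_force: [1.3, -0.6, -0.2]
grip_width: 0.0577
finger_force: 0.0
[-601.1  -27.2    1.3] 58.7 | pose [638.1 256.2 120.2] [-1.799e+02  1.000e-01  7.340e+01] t 15.9 w 0.0577 0.0
```

```bash
python3 -m inch '[{"claw":0.85,"translation":[-50,-2,0],"yaw":7},{"claw":0.85,"translation":[-105,-5,0],"yaw":14},{"claw":0.85,"translation":[-160,-7,0],"yaw":21},{"claw":0.85,"translation":[-215,-10,0],"yaw":28},{"claw":0.85,"translation":[-270,-12,0],"yaw":35},{"claw":0.85,"translation":[-325,-15,0],"yaw":42},{"claw":0.85,"translation":[-380,-17,0],"yaw":50},{"claw":0.85,"translation":[-420,-19,0],"yaw":58.7}]' 15; python3 - <<'E'
from h import *
for i in range(2): t=read_camera("top");s=read_camera("side")
print(rect(t,'green',(230,145,295,195),.008),rect(t,'yellow',(230,145,295,195),.022),rect(s,'yellow',(350,170,405,225),.022))
print(rect(t,'pink',(455,210,500,275),.042),rect(s,'pink',(340,350,430,420),.042))
E
python3 d.py 440 -312 100 14.7
```

```text
time: 16.95
position: [0.4995, -0.1424, 0.1205]
tcp_rot: [180.0, -0.0, 14.3]
wrist_force: [0.2, 0.4, -0.7]
grip_width: 0.0773
finger_force: 0.0
[638.7 256.1 108.2  69.4  73.6] [638.7 256.2  72.6  39.1  73.2] [637.3 267.6  44.9  25.3  69.8]
[ 439.7 -311.4  117.9   56.9   14.5] [ 439.6 -312.   120.3   58.9   14.3]
[-101.7  150.4   20.3] -0.1 | pose [ 500.4 -140.8  120.4] [-180.    -0.    14.6] t 17.1 w 0.0778 0.0
```

```bash
python3 -m inch '[{"claw":0.88,"translation":[-25,38,0],"yaw":0},{"claw":0.88,"translation":[-55,82,5],"yaw":0},{"claw":0.88,"translation":[-82,122,10],"yaw":0},{"claw":0.88,"translation":[-98,145,15],"yaw":0},{"claw":0.88,"translation":[-102,150.4,20],"yaw":0},{"claw":0.88,"translation":[-102,150.4,35],"yaw":0},{"claw":0.88,"translation":[-102,150.4,45],"yaw":0},{"claw":0.88,"translation":[-102,150.4,45],"yaw":0}]' 12; python3 -c "
from h import *
for i in range(3): read_camera('top')"; python3 d.py 439.7 -311.8 31 14.5
```

```text
time: 18.15
position: [0.4396, -0.3103, 0.0741]
tcp_rot: [-179.9, 0.1, 14.8]
wrist_force: [-0.8, 0.5, -0.7]
grip_width: 0.0806
finger_force: 0.0
[-0.7  0.1 44.5] 0.2 | pose [ 440.4 -311.5   75.5] [180.   -0.   14.7] t 18.3 w 0.0801 0.0
```

```bash
python3 -m inch '[{"claw":0.88,"translation":[-0.5,0,20],"yaw":0},{"claw":0.88,"translation":[-0.5,0,35],"yaw":0},{"claw":0.88,"translation":[-0.5,0,42],"yaw":0},{"claw":0.88,"translation":[-0.5,0,44.3],"yaw":0},{"claw":0.88,"translation":[-0.5,0,44.3],"yaw":0},{"claw":0.4,"translation":[-0.5,0,44.3],"yaw":0},{"claw":0.4,"translation":[-0.5,0,44.3],"yaw":0},{"claw":0.4,"translation":[-0.5,0,44.3],"yaw":0}]' 18; python3 -m inch '[{"claw":0.4,"translation":[0,0,0],"yaw":0},{"claw":0.4,"translation":[0,0,0],"yaw":0},{"claw":0.4,"translation":[0,0,-1],"yaw":0},{"claw":0.4,"translation":[0,0,-4],"yaw":0},{"claw":0.4,"translation":[0,0,-10],"yaw":0},{"claw":0.4,"translation":[0,0,-20],"yaw":0},{"claw":0.4,"translation":[0,0,-33],"yaw":0},{"claw":0.4,"translation":[0,0,-46],"yaw":0}]' 18; python3 d.py 632 4.5 100 85
```

```text
time: 19.3
position: [0.4395, -0.312, 0.0313]
tcp_rot: [180.0, -0.0, 14.7]
wrist_force: [-0.1, -0.9, 0.0]
grip_width: 0.0556
finger_force: 18.0
time: 20.3
position: [0.4396, -0.3121, 0.0783]
tcp_rot: [180.0, -0.0, 14.7]
wrist_force: [-0.2, -0.4, -1.1]
grip_width: 0.0556
finger_force: 18.0
[ 266.4 -257.5  -21.7] -70.3 | pose [ 439.6 -312.1   78.3] [180.   -0.   14.7] t 20.3 w 0.0556 18.0
```

```bash
python3 -m inch '[{"claw":0.4,"translation":[4,-4,-6],"yaw":-2},{"claw":0.4,"translation":[15,-14,-13],"yaw":-6},{"claw":0.4,"translation":[32,-31,-20],"yaw":-11},{"claw":0.4,"translation":[53,-51,-22],"yaw":-17},{"claw":0.4,"translation":[77,-74,-22],"yaw":-23},{"claw":0.4,"translation":[103,-99,-22],"yaw":-29},{"claw":0.4,"translation":[130,-125,-22],"yaw":-35},{"claw":0.4,"translation":[157,-151,-22],"yaw":-41}]' 18; python3 d.py 632 4.5 100 85; python3 - <<'E'
from h import *
s=read_camera("side"); cv2.imwrite("pics/s2.png",s["image"][150:450,250:550,::-1])
E
```

```text
time: 21.3
position: [0.5535, -0.1246, 0.0992]
tcp_rot: [-180.0, -0.0, 55.9]
wrist_force: [-0.9, 0.0, -1.7]
grip_width: 0.0558
finger_force: 18.0
[151.   -7.3  -0.8] -29.1 | pose [ 553.5 -124.6   99.2] [-180.    -0.    55.9] t 21.3 w 0.0558 18.0
```

View pics/s2.png

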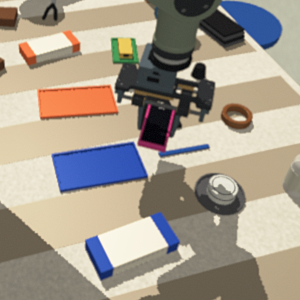

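The phone is held level in the gripper at crop (157,125). The tin is in the dish at (222,190), the case in the green tray at (125,48), and the blue carton is bare.

```bash
python3 -m inch '[{"claw":0.4,"translation":[25,-1,0],"yaw":-6},{"claw":0.4,"translation":[55,-3,0],"yaw":-12},{"claw":0.4,"translation":[88,-4,0],"yaw":-18},{"claw":0.4,"translation":[115,-6,0],"yaw":-23},{"claw":0.4,"translation":[135,-7,0],"yaw":-27},{"claw":0.4,"translation":[147,-7,0],"yaw":-29.1},{"claw":0.4,"translation":[151,-7.3,10],"yaw":-29.1},{"claw":0.4,"translation":[151,-7.3,20],"yaw":-29.1}]' 18;  python3 -c "
from h import *
for i in range(3): read_camera('side')"; python3 d.py 631.8 4.5 13.5 85
```

```text
time: 22.35
position: [0.6316, 0.0024, 0.0781]
tcp_rot: [-179.9, 0.0, 84.8]
wrist_force: [-0.1, -0.3, -1.6]
grip_width: 0.0557
finger_force: 18.0
[ 2.5  0.7 64.3] -0.3 | pose [631.    2.1  77.8] [-179.8    0.    84.7] t 22.5 w 0.0557 18.0
```

```bash
python3 -m inch '[{"claw":0.4,"translation":[2.5,0.7,12],"yaw":-0.3},{"claw":0.4,"translation":[2.5,0.7,26],"yaw":-0.3},{"claw":0.4,"translation":[2.5,0.7,40],"yaw":-0.3},{"claw":0.4,"translation":[2.5,0.7,50],"yaw":-0.3},{"claw":0.4,"translation":[2.5,0.7,56],"yaw":-0.3},{"claw":0.4,"translation":[2.5,0.7,59],"yaw":-0.3},{"claw":0.4,"translation":[2.5,0.7,60],"yaw":-0.3},{"claw":0.4,"translation":[2.5,0.7,60],"yaw":-0.3}]' 18;  python3 - <<'E'
from h import *
for i in range(3): s=read_camera('side')
cv2.imwrite("pics/s3.png",cv2.resize(s["image"][200:320,330:490,::-1],None,fx=4,fy=4,interpolation=cv2.INTER_CUBIC))
E
python3 d.py 631.8 4.5 13.5 85
```

```text
time: 23.5
position: [0.6333, 0.0051, 0.0194]
tcp_rot: [180.0, -0.0, 85.1]
wrist_force: [-0.6, 0.1, -0.9]
grip_width: 0.0561
finger_force: 18.0
[-0.8 -1.4  5.9] 0.1 | pose [633.3   5.1  19.4] [180.   -0.   85.1] t 23.6 w 0.0561 18.0
```

View pics/s3.png

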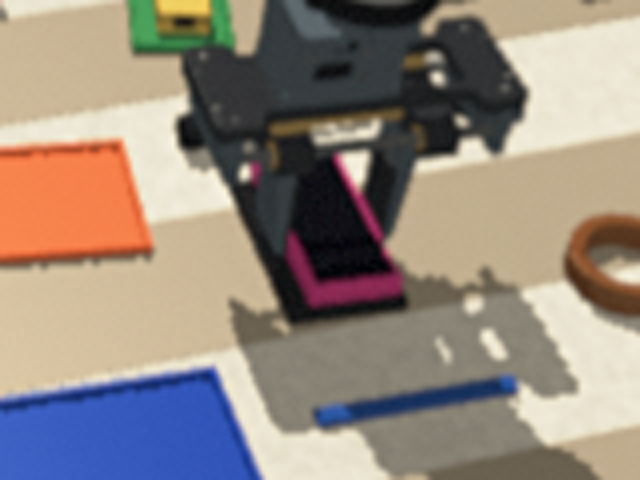

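The phone is held just above the charger, level and aligned with it, at crop (340,240). Next I lower the last 6 mm and release.

```bash
python3 -m inch '[{"claw":0.4,"translation":[-0.8,-1.2,2],"yaw":0},{"claw":0.4,"translation":[-0.8,-1.2,4],"yaw":0},{"claw":0.4,"translation":[-0.8,-1.2,5],"yaw":0},{"claw":0.4,"translation":[-0.8,-1.2,5.7],"yaw":0},{"claw":0.4,"translation":[-0.8,-1.2,6],"yaw":0},{"claw":0.4,"translation":[-0.8,-1.2,6.2],"yaw":0},{"claw":0.4,"translation":[-0.8,-1.2,6.2],"yaw":0},{"claw":0.4,"translation":[-0.8,-1.2,6.2],"yaw":0}]' 18; python3 d.py 631.8 4.5 13.3 85
```

```text
time: 24.65
position: [0.6318, 0.0044, 0.0133]
tcp_rot: [180.0, -0.0, 85.1]
wrist_force: [-2.6, -0.8, 4.7]
grip_width: 0.0558
finger_force: 18.0
[ 0.1 -0.  -0. ] 0.1 | pose [631.8   4.4  13.3] [180.   -0.   85.1] t 24.6 w 0.0558 18.0
```

```bash
python3 -m inch '[{"claw":0.75,"translation":[0,0,0],"yaw":0},{"claw":0.75,"translation":[0,0,0],"yaw":0},{"claw":0.75,"translation":[0,0,0],"yaw":0},{"claw":0.8,"translation":[0,0,-3],"yaw":0},{"claw":0.9,"translation":[0,0,-15],"yaw":0},{"claw":1,"translation":[0,0,-45],"yaw":0},{"claw":1,"translation":[0,0,-80],"yaw":0},{"claw":1,"translation":[0,0,-100],"yaw":0}]' 18; python3 d.py 435 -311.3 100 6.8
```

```text
time: 25.65
position: [0.6329, 0.0044, 0.1159]
tcp_rot: [179.8, -0.0, 85.1]
wrist_force: [-0.0, -0.1, 0.5]
grip_width: 0.0913
finger_force: 0.0
[-331.6 -170.1   15.1] 78.3 | pose [632.9   4.4 115.9] [179.8  -0.   85.1] t 25.6 w 0.0913 0.0
```

```bash
python3 -m inch '[{"claw":1,"translation":[-40,-20,0],"yaw":10},{"claw":1,"translation":[-85,-43,0],"yaw":20},{"claw":1,"translation":[-130,-66,0],"yaw":30},{"claw":1,"translation":[-175,-90,0],"yaw":40},{"claw":1,"translation":[-220,-113,0],"yaw":50},{"claw":1,"translation":[-265,-136,0],"yaw":60},{"claw":1,"translation":[-300,-154,0],"yaw":70},{"claw":1,"translation":[-305,-157,0],"yaw":78.3}]' 30; python3 - <<'E'
from h import *
for i in range(2): t=read_camera("top");s=read_camera("side")
print('phone',rect(t,'pink',(320,140,390,200),.024),rect(s,'pink',(370,225,450,295),.024))
print('carton',rect(t,'blue',(450,205,505,285),.028),rect(s,'blue',(330,350,435,430),.028))
m=t["image"].copy(); cv2.imwrite("pics/t4.png",m[100:300,200:520,::-1].repeat(2,0).repeat(2,1))
E
python3 d.py 435 -311.3 70 6.8
```

```text
time: 26.65
position: [0.4481, -0.2881, 0.1139]
tcp_rot: [179.9, -0.1, 6.3]
wrist_force: [0.7, -0.2, 0.0]
grip_width: 0.0911
finger_force: 0.0
[-17.4  23.4  43.4] 0.1 | pose [ 449.4 -285.9  113.4] [ 1.8e+02 -1.0e-01  6.9e+00] t 26.9 w 0.0915 0.0Traceback (most recent call last):
  File "<stdin>", line 3, in <module>
  File "h.py", line 18, in rect
    w=world(c,np.vstack(cs)[:,0],z)*1000
              ~~~~~~~~~^^^^
    return _nx.concatenate(arrs, 0, dtype=dtype, casting=casting)
           ~~~~~~~~~~~~~~~^^^^^^^^^^^^^^^^^^^^^^^^^^^^^^^^^^^^^^^
ValueError: need at least one array to concatenate
```

```bash
python3 - <<'E'
from h import *
t=read_camera("top");s=read_camera("side")
cv2.imwrite("pics/t4.png",np.hstack([cv2.resize(t["image"][120:290,320:520],(400,340)),cv2.resize(s["image"][200:400,300:500],(340,340))])[:,:,::-1])
E
```

```text
(no output)
```

View pics/t4.png

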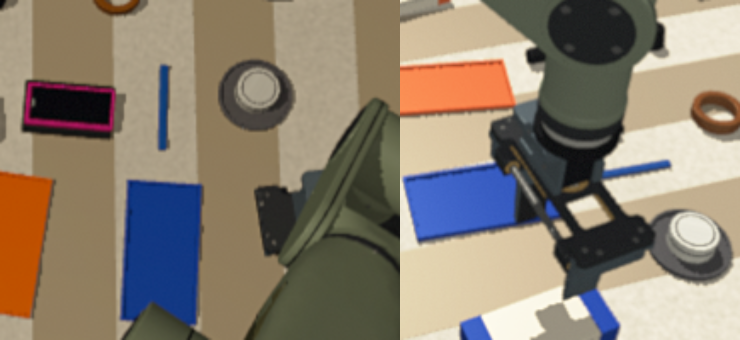

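Phone lies on the pad at crop (70,108); only the side view was blocked by the arm.

```bash
python3 - <<'E'
from h import *
t=read_camera("top")
print('phone',rect(t,'pink',(320,140,390,200),.024),'chg',rect(t,'dark',(325,150,385,195),.01))
E
python3 -m inch '[{"claw":1,"translation":[-10,12,10],"yaw":0},{"claw":1,"translation":[-17,23.4,20],"yaw":0},{"claw":1,"translation":[-17.4,23.4,40],"yaw":0},{"claw":1,"translation":[-17.4,23.4,50],"yaw":0},{"claw":1,"translation":[-17.4,23.4,60],"yaw":0},{"claw":1,"translation":[-17.4,23.4,60],"yaw":0},{"claw":1,"translation":[-17.4,23.4,60],"yaw":0},{"claw":1,"translation":[-17.4,23.4,60],"yaw":0}]' 30; python3 - <<'E'
from h import *
for i in range(3):t=read_camera("side")
print('phone',rect(t,'pink',(370,225,450,295),.024))
cv2.imwrite("pics/s5.png",cv2.resize(t["image"][320:440,310:470],(640,480),interpolation=cv2.INTER_CUBIC)[:,:,::-1])
E
python3 d.py 435 -311.3 9 6.8
```

```text
phone [631.7   4.7 117.9  59.6  85.1] chg [626.3   6.3 118.5  61.3  85.2]
time: 28.0
position: [0.435, -0.3114, 0.0533]
tcp_rot: [180.0, -0.1, 6.8]
wrist_force: [0.4, 0.8, 0.4]
grip_width: 0.0915
finger_force: 0.0
[ 0.1 -0.  44.2] -0.0 | pose [ 434.9 -311.3   53.2] [180.   -0.    6.8] t 28.1 w 0.0912 0.0Traceback (most recent call last):
  File "<stdin>", line 3, in <module>
  File "h.py", line 18, in rect
    w=world(c,np.vstack(cs)[:,0],z)*1000
              ~~~~~~~~~^^^^
    return _nx.concatenate(arrs, 0, dtype=dtype, casting=casting)
           ~~~~~~~~~~~~~~~^^^^^^^^^^^^^^^^^^^^^^^^^^^^^^^^^^^^^^^
ValueError: need at least one array to concatenate
```

```bash
python3 -m inch '[{"claw":1,"translation":[0,0,10],"yaw":0},{"claw":1,"translation":[0,0,25],"yaw":0},{"claw":1,"translation":[0,0,38],"yaw":0},{"claw":1,"translation":[0,0,43.5],"yaw":0},{"claw":1,"translation":[0,0,43.5],"yaw":0},{"claw":0.5,"translation":[0,0,43.5],"yaw":0},{"claw":0.5,"translation":[0,0,43.5],"yaw":0},{"claw":0.5,"translation":[0,0,43.5],"yaw":0}]' 25; python3 -m inch '[{"claw":0.5,"translation":[0,0,0],"yaw":0},{"claw":0.5,"translation":[0,0,0],"yaw":0},{"claw":0.5,"translation":[0,0,-4],"yaw":0},{"claw":0.5,"translation":[0,0,-15],"yaw":0},{"claw":0.5,"translation":[0,0,-35],"yaw":0},{"claw":0.5,"translation":[0,0,-55],"yaw":0},{"claw":0.5,"translation":[0,0,-65],"yaw":0},{"claw":0.5,"translation":[0,0,-65],"yaw":0}]' 25; python3 d.py 439.7 -115.5 70 -3.7
```

```text
time: 29.15
position: [0.4349, -0.3114, 0.0097]
tcp_rot: [180.0, -0.0, 6.8]
wrist_force: [-0.9, 0.1, 2.7]
grip_width: 0.0656
finger_force: 25.0
time: 30.15
position: [0.435, -0.3115, 0.075]
tcp_rot: [179.9, -0.1, 6.8]
wrist_force: [-0.0, 1.3, -2.0]
grip_width: 0.0658
finger_force: 25.0
[  27.8 -194.1    4.9] 10.5 | pose [ 435.  -311.5   75. ] [ 1.799e+02 -1.000e-01  6.800e+00] t 30.1 w 0.0658 25.0
```

```bash
python3 -m inch '[{"claw":0.5,"translation":[4,-25,0],"yaw":1},{"claw":0.5,"translation":[10,-70,0],"yaw":4},{"claw":0.5,"translation":[17,-115,0],"yaw":6},{"claw":0.5,"translation":[23,-160,0],"yaw":8},{"claw":0.5,"translation":[27,-186,0],"yaw":10},{"claw":0.5,"translation":[27.8,-194,0],"yaw":10.5},{"claw":0.5,"translation":[27.8,-194,15],"yaw":10.5},{"claw":0.5,"translation":[27.8,-194,35],"yaw":10.5}]' 25; python3 -c "
from h import *
for i in range(3): read_camera('side')"; python3 d.py 439.7 -115.5 13.5 -3.7
```

```text
time: 31.15
position: [0.4399, -0.116, 0.039]
tcp_rot: [180.0, -0.1, -3.7]
wrist_force: [0.9, -0.5, -1.3]
grip_width: 0.0658
finger_force: 25.0
[ 1.2 -0.2 24.9] -0.1 | pose [ 438.5 -115.6   38.4] [-180.     0.2   -3.8] t 31.3 w 0.0656 25.0
```

```bash
python3 -m inch '[{"claw":0.5,"translation":[0.8,0,10],"yaw":0},{"claw":0.5,"translation":[0.8,0,18],"yaw":0},{"claw":0.5,"translation":[0.8,0,22],"yaw":0},{"claw":0.5,"translation":[0.8,0,24],"yaw":0},{"claw":0.5,"translation":[0.8,0,24.7],"yaw":0},{"claw":0.5,"translation":[0.8,0,24.7],"yaw":0},{"claw":0.5,"translation":[0.8,0,24.7],"yaw":0},{"claw":0.5,"translation":[0.8,0,24.7],"yaw":0}]' 25;  python3 d.py 439.7 -115.5 13.5 -3.7
```

```text
time: 32.3
position: [0.4403, -0.1154, 0.0147]
tcp_rot: [-180.0, -0.0, -3.7]
wrist_force: [-0.4, -0.4, -2.0]
grip_width: 0.0655
finger_force: 25.0
[-0.6  0.1  1.2] -0.0 | pose [ 440.3 -115.4   14.7] [-180.    -0.    -3.7] t 32.3 w 0.0655 25.0
```

```bash
python3 -m inch '[{"claw":0.5,"translation":[0,0,0.7],"yaw":0},{"claw":0.5,"translation":[0,0,1.2],"yaw":0},{"claw":0.5,"translation":[0,0,1.2],"yaw":0},{"claw":0.9,"translation":[0,0,1.2],"yaw":0},{"claw":0.9,"translation":[0,0,1.2],"yaw":0},{"claw":1,"translation":[0,0,-4],"yaw":0},{"claw":1,"translation":[0,0,-50],"yaw":0},{"claw":1,"translation":[0,0,-90],"yaw":0}]' 25;  python3 d.py 436 308.3 100 10.4
```

```text
time: 33.3
position: [0.4402, -0.1154, 0.106]
tcp_rot: [-180.0, -0.0, -3.7]
wrist_force: [1.2, 0.4, -0.0]
grip_width: 0.091
finger_force: 0.0
[ -31.8 -422.5    6. ] -14.1 | pose [ 440.2 -115.4  106. ] [-180.    -0.    -3.7] t 33.3 w 0.091 0.0
```

```bash
python3 -m inch '[{"claw":1,"translation":[-4,-50,0],"yaw":-2},{"claw":1,"translation":[-8,-105,0],"yaw":-4},{"claw":1,"translation":[-12,-160,0],"yaw":-6},{"claw":1,"translation":[-16,-215,0],"yaw":-8},{"claw":1,"translation":[-20,-270,0],"yaw":-10},{"claw":1,"translation":[-25,-325,0],"yaw":-12},{"claw":1,"translation":[-29,-380,0],"yaw":-14},{"claw":1,"translation":[-31.8,-422,0],"yaw":-14.1}]' 25; python3 - <<'E'
from h import *
for i in range(3): t=read_camera("top")
s=read_camera("side")
m=np.hstack([cv2.resize(t["image"][120:290,210:510],(600,340)),cv2.resize(s["image"][280:380,430:530],(200,340))])
cv2.imwrite("pics/t6.png",m[:,:,::-1])
h=cv2.cvtColor(s["image"],cv2.COLOR_RGB2HSV)
print('dish side',rect(s,'dark',(440,318,500,368),.008))
E
python3 d.py 436 308.3 10 10.4
```

```text
time: 34.3
position: [0.4357, 0.3101, 0.105]
tcp_rot: [-180.0, -0.0, 10.5]
wrist_force: [1.3, -0.1, -0.2]
grip_width: 0.0913
finger_force: 0.0
dish side [ 641.7 -249.3   96.4   74.3  -74.4]
[ 0.7 -0.4 94.5] 0.1 | pose [435.5 307.9 104.5] [180.    0.   10.5] t 34.5 w 0.0914 0.0
```

View pics/t6.png

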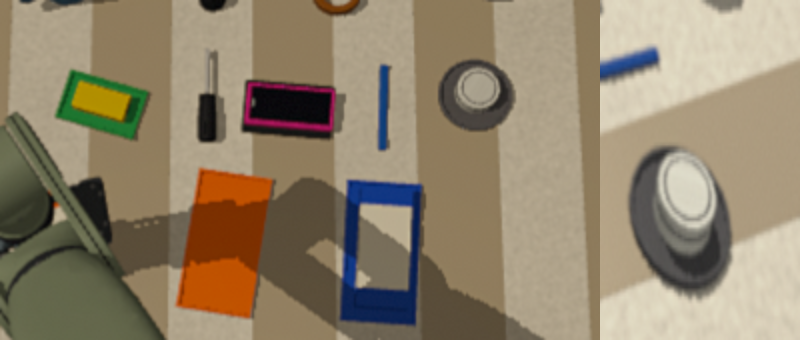

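The blue carton is in the blue tray, crop (382,250). The phone is on the pad and the case is in the green tray. The tin is slightly off-centre upward in the dish at (478,90). Next is the orange carton.

```bash
python3 -m inch '[{"claw":1,"translation":[0.5,-0.4,30],"yaw":0},{"claw":1,"translation":[0.5,-0.4,60],"yaw":0},{"claw":1,"translation":[0.5,-0.4,82],"yaw":0},{"claw":1,"translation":[0.5,-0.4,92],"yaw":0},{"claw":1,"translation":[0.5,-0.4,94],"yaw":0},{"claw":0.5,"translation":[0.5,-0.4,94],"yaw":0},{"claw":0.5,"translation":[0.5,-0.4,94],"yaw":0},{"claw":0.5,"translation":[0.5,-0.4,94],"yaw":0}]' 25; python3 d.py 436 308.3 10 10.4; python3 -m inch '[{"claw":0.5,"translation":[0,0,0],"yaw":0},{"claw":0.5,"translation":[0,0,0],"yaw":0},{"claw":0.5,"translation":[0,0,-4],"yaw":0},{"claw":0.5,"translation":[0,0,-15],"yaw":0},{"claw":0.5,"translation":[0,0,-35],"yaw":0},{"claw":0.5,"translation":[0,0,-55],"yaw":0},{"claw":0.5,"translation":[0,0,-65],"yaw":0},{"claw":0.5,"translation":[0,0,-65],"yaw":0}]' 25; python3 d.py 451.3 90.3 70 -9
```

```text
time: 35.5
position: [0.4368, 0.3088, 0.0114]
tcp_rot: [-179.9, -0.1, 10.4]
wrist_force: [0.3, 0.4, 3.7]
grip_width: 0.0661
finger_force: 25.0
[-0.9  0.4  1.4] -0.0 | pose [436.8 308.8  11.4] [-1.799e+02 -1.000e-01  1.040e+01] t 35.5 w 0.0661 25.0
time: 36.5
position: [0.4366, 0.3084, 0.0763]
tcp_rot: [-180.0, -0.1, 10.4]
wrist_force: [-0.6, 0.4, -1.1]
grip_width: 0.0658
finger_force: 25.0
[-24.8 217.2   6.1] 19.4 | pose [436.6 308.4  76.3] [-1.80e+02 -1.00e-01  1.04e+01] t 36.5 w 0.0658 25.0
```

```bash
python3 -m inch '[{"claw":0.5,"translation":[-3,25,0],"yaw":2},{"claw":0.5,"translation":[-8,70,0],"yaw":6},{"claw":0.5,"translation":[-14,120,0],"yaw":11},{"claw":0.5,"translation":[-20,170,0],"yaw":15},{"claw":0.5,"translation":[-23,203,0],"yaw":18},{"claw":0.5,"translation":[-24.8,217,0],"yaw":19.4},{"claw":0.5,"translation":[-24.8,217,15],"yaw":19.4},{"claw":0.5,"translation":[-24.8,217,35],"yaw":19.4}]' 25; python3 -c "
from h import *
for i in range(3): read_camera('side')"; python3 d.py 451.3 90.3 14.8 -9
```

```text
time: 37.5
position: [0.4513, 0.0907, 0.0403]
tcp_rot: [-180.0, -0.0, -9.0]
wrist_force: [-0.6, 0.3, -1.5]
grip_width: 0.0657
finger_force: 25.0
[ 1.4  0.2 24.9] 0.0 | pose [450.   90.7  39.7] [180.    0.2  -9. ] t 37.6 w 0.0658 25.0
```

```bash
python3 -m inch '[{"claw":0.5,"translation":[0.8,0.2,10],"yaw":0},{"claw":0.5,"translation":[0.8,0.2,18],"yaw":0},{"claw":0.5,"translation":[0.8,0.2,22],"yaw":0},{"claw":0.5,"translation":[0.8,0.2,24],"yaw":0},{"claw":0.5,"translation":[0.8,0.2,24.7],"yaw":0},{"claw":0.5,"translation":[0.8,0.2,24.7],"yaw":0},{"claw":0.5,"translation":[0.8,0.2,24.7],"yaw":0},{"claw":0.5,"translation":[0.8,0.2,24.7],"yaw":0}]' 25;  python3 d.py 451.3 90.3 14.8 -9
```

```text
time: 38.65
position: [0.4519, 0.0901, 0.0161]
tcp_rot: [-180.0, -0.0, -9.0]
wrist_force: [-0.5, -0.1, -0.7]
grip_width: 0.066
finger_force: 25.0
[-0.6 -0.1  1.3] -0.0 | pose [451.9  90.1  16.1] [-180.   -0.   -9.] t 38.6 w 0.066 25.0
```

```bash
python3 -m inch '[{"claw":0.5,"translation":[0,0,0.7],"yaw":0},{"claw":0.5,"translation":[0,0,1.3],"yaw":0},{"claw":0.5,"translation":[0,0,1.3],"yaw":0},{"claw":0.9,"translation":[0,0,1.3],"yaw":0},{"claw":0.9,"translation":[0,0,1.3],"yaw":0},{"claw":1,"translation":[0,0,-4],"yaw":0},{"claw":1,"translation":[0,0,-50],"yaw":0},{"claw":1,"translation":[0,0,-90],"yaw":0}]' 25;  python3 d.py 400 390 150 -9
```

```text
time: 39.65
position: [0.4518, 0.09, 0.1072]
tcp_rot: [-180.0, 0.0, -9.0]
wrist_force: [0.5, -0.4, 0.7]
grip_width: 0.0914
finger_force: 0.0
[ -98.2 -288.1  -42.7] -0.0 | pose [451.8  90.  107.2] [-180.    0.   -9.] t 39.6 w 0.0914 0.0
```

```bash
python3 -m inch '[{"claw":1,"translation":[-15,-40,-42],"yaw":0},{"claw":1,"translation":[-30,-90,-42],"yaw":0},{"claw":1,"translation":[-50,-145,-42],"yaw":0},{"claw":1,"translation":[-65,-195,-42],"yaw":0},{"claw":1,"translation":[-82,-240,-42],"yaw":0},{"claw":1,"translation":[-98,-288,-42],"yaw":0},{"claw":1,"translation":[-98,-288,-42],"yaw":0},{"claw":1,"translation":[-98,-288,-42],"yaw":0}]' 25; python3 - <<'E'
from h import *
for i in range(3): t=read_camera("top")
s=read_camera("side")
cv2.imwrite("pics/t7.png",cv2.resize(t["image"][140:290,220:480],(780,450),interpolation=cv2.INTER_CUBIC)[:,:,::-1])
a=cv2.resize(t["image"][142:192,423:473],(400,400),interpolation=cv2.INTER_CUBIC);b=cv2.resize(s["image"][313:373,440:500],(400,400),interpolation=cv2.INTER_CUBIC)
cv2.imwrite("pics/t8.png",np.hstack([a,b])[:,:,::-1])
print('phone',rect(t,'pink',(320,140,390,200),.024),rect(s,'pink',(370,225,450,295),.024))
for n,c,im,roi in(('blue white',t,'white',(385,218,420,265)),('orange white',t,'white',(305,215,345,270))): print(n,rect(c,im,roi,.032))
E
```

```text
time: 40.65
position: [0.3998, 0.3892, 0.1478]
tcp_rot: [179.9, 0.0, -9.0]
wrist_force: [1.0, -0.8, 0.3]
grip_width: 0.0913
finger_force: 0.0
phone [631.7   4.6 118.1  59.4  85. ] [629.5  -1.1 123.2  59.3  85. ]
blue white [ 443.  -115.1  109.2   67.2   -3.7]
orange white [489.6  96.1  38.9  33.7  81.9]
```

View pics/t7.png

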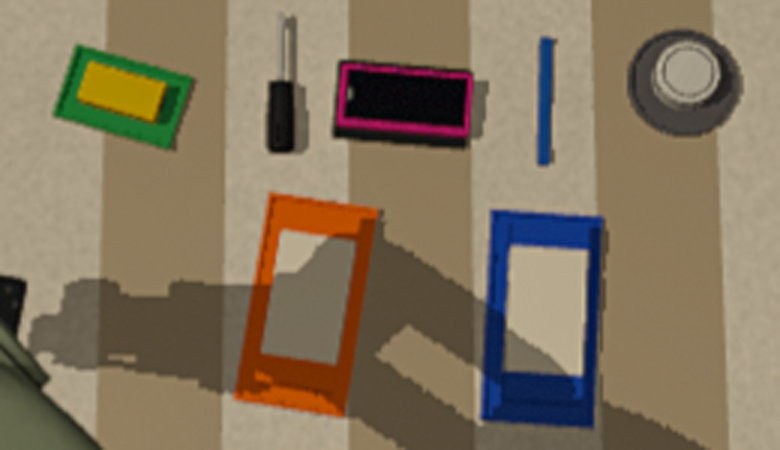

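View pics/t8.png

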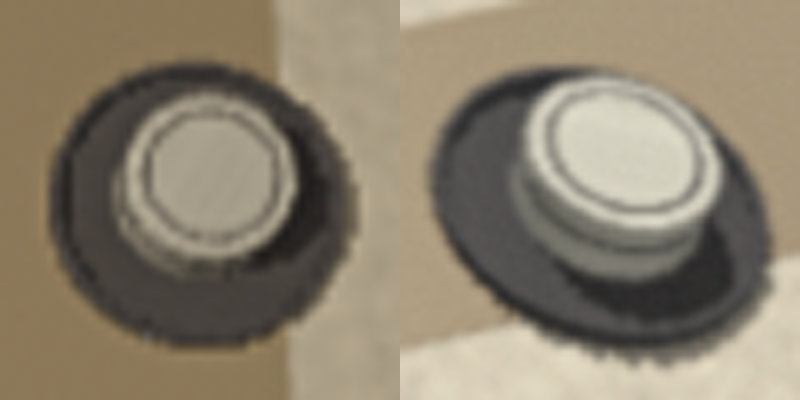

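The trays, pad and small tray all look centred. The tin top is at (211,174) in the top crop against the dish at (202,203). In the side crop the tin is at (624,151) and the dish at (602,214).

```bash
python3 - <<'E'
from h import *
t=read_camera("top");s=read_camera("side")
print('tin',world(t,[[423-.5+211/8,142-.5+174/8]],.029),world(s,[[440-.5+224/6.667,313-.5+151/6.667]],.029))
print('dish',world(t,[[423-.5+202/8,142-.5+203/8]],.008),world(s,[[440-.5+202/6.667,313-.5+214/6.667]],.008))
E
python3 d.py 657 -246 140 -9
```

```text
tin [[ 0.65731995 -0.24586925]] [[ 0.65739109 -0.24301626]]
dish [[ 0.65367302 -0.24701046]] [[ 0.65182898 -0.24921552]]
[353.7 586.4   8.2] -0.1 | pose [400.5 389.  148.2] [-180.    -0.    -9.1] t 41.0 w 0.0913 0.0
```

The tin is about 5 mm off-centre and there is plenty of time, so I'll regrasp and centre it.

```bash
python3 -m inch '[{"claw":1,"translation":[30,45,0],"yaw":0},{"claw":1,"translation":[60,95,0],"yaw":0},{"claw":1,"translation":[90,148,0],"yaw":0},{"claw":1,"translation":[120,200,0],"yaw":0},{"claw":1,"translation":[150,252,0],"yaw":0},{"claw":1,"translation":[180,305,0],"yaw":0},{"claw":1,"translation":[212,358,0],"yaw":0},{"claw":1,"translation":[242,410,0],"yaw":0}]' 15; python3 d.py 657.3 -244.5 80 -9
```

```text
time: 41.95
position: [0.5753, -0.0556, 0.1482]
tcp_rot: [-180.0, -0.0, -9.1]
wrist_force: [0.6, 0.8, 0.5]
grip_width: 0.0915
finger_force: 0.0
[110.8 173.6  68.3] -0.1 | pose [575.3 -55.6 148.2] [-180.    -0.    -9.1] t 42.0 w 0.0915 0.0
```

```bash
python3 -m inch '[{"claw":1,"translation":[28,45,0],"yaw":0},{"claw":1,"translation":[60,95,5],"yaw":0},{"claw":1,"translation":[90,142,20],"yaw":0},{"claw":1,"translation":[106,167,40],"yaw":0},{"claw":1,"translation":[110.8,173.6,60],"yaw":0},{"claw":1,"translation":[110.8,173.6,68],"yaw":0},{"claw":1,"translation":[110.8,173.6,68],"yaw":0},{"claw":1,"translation":[110.8,173.6,68],"yaw":0}]' 15; python3 -c "
from h import *
for i in range(4): read_camera('side')"; python3 d.py 657.3 -244.5 13 -9
```

```text
time: 42.95
position: [0.6574, -0.2408, 0.0811]
tcp_rot: [180.0, -0.1, -9.0]
wrist_force: [0.5, 0.0, 0.3]
grip_width: 0.0913
finger_force: 0.0
[ 0.3  3.  67.9] 0.0 | pose [ 657.4 -241.5   80.9] [ 1.8e+02 -1.0e-01 -9.0e+00] t 43.1 w 0.0912 0.0
```

```bash
python3 -m inch '[{"claw":1,"translation":[0,2.5,20],"yaw":0},{"claw":1,"translation":[0,2.5,45],"yaw":0},{"claw":1,"translation":[0,2.5,62],"yaw":0},{"claw":1,"translation":[0,2.5,67.5],"yaw":0},{"claw":1,"translation":[0,2.5,67.5],"yaw":0},{"claw":0.8,"translation":[0,2.5,67.5],"yaw":0},{"claw":0.8,"translation":[0,2.5,67.5],"yaw":0},{"claw":0.8,"translation":[0,2.5,67.5],"yaw":0}]' 15; python3 d.py 657.3 -244.5 13 -9
```

```text
time: 44.15
position: [0.6568, -0.2444, 0.0129]
tcp_rot: [180.0, -0.0, -9.0]
wrist_force: [0.1, 0.2, 0.1]
grip_width: 0.073
finger_force: 0.0
[ 0.5 -0.  -0.1] -0.0 | pose [ 656.8 -244.4   12.9] [180.  -0.  -9.] t 44.1 w 0.073 0.0
```

```bash
python3 -m inch '[{"claw":0.3,"translation":[0,0,0],"yaw":0},{"claw":0.3,"translation":[0,0,0],"yaw":0},{"claw":0.3,"translation":[0,0,0],"yaw":0},{"claw":0.3,"translation":[0,0,0],"yaw":0},{"claw":0.3,"translation":[0,0,-2],"yaw":0},{"claw":0.3,"translation":[0,0,-3],"yaw":0},{"claw":0.3,"translation":[0,0,-3],"yaw":0},{"claw":0.3,"translation":[0,0,-3],"yaw":0}]' 15; python3 d.py 652.8 -248 13 -9
```

```text
time: 45.15
position: [0.6566, -0.2443, 0.0153]
tcp_rot: [-180.0, 0.0, -9.0]
wrist_force: [0.3, -0.5, -1.0]
grip_width: 0.0557
finger_force: 15.0
[-3.1  4.2  2.3] -0.0 | pose [ 656.6 -244.3   15.3] [-180.    0.   -9.] t 45.1 w 0.0557 15.0
```

```bash
python3 -m inch '[{"claw":0.3,"translation":[-2,1.6,0],"yaw":0},{"claw":0.3,"translation":[-4,3.2,0],"yaw":0},{"claw":0.3,"translation":[-4,3.2,1.5],"yaw":0},{"claw":0.3,"translation":[-4,3.2,2.8],"yaw":0},{"claw":0.3,"translation":[-4,3.2,2.8],"yaw":0},{"claw":0.3,"translation":[-4,3.2,2.8],"yaw":0},{"claw":0.75,"translation":[-4,3.2,2.8],"yaw":0},{"claw":0.75,"translation":[-4,3.2,2.8],"yaw":0}]' 15; python3 -m inch '[{"claw":0.75,"translation":[0,0,0],"yaw":0},{"claw":0.75,"translation":[0,0,-5],"yaw":0},{"claw":0.75,"translation":[0,0,-30],"yaw":0},{"claw":0.75,"translation":[0,0,-70],"yaw":0},{"claw":0.75,"translation":[-30,-40,-100],"yaw":0},{"claw":0.75,"translation":[-75,-90,-100],"yaw":0},{"claw":0.75,"translation":[-120,-140,-100],"yaw":0},{"claw":0.75,"translation":[-160,-190,-100],"yaw":0}]' 15;  python3 -m inch '[{"claw":0.75,"translation":[-30,-45,0],"yaw":0},{"claw":0.75,"translation":[-60,-95,0],"yaw":0},{"claw":0.75,"translation":[-90,-148,0],"yaw":0},{"claw":0.75,"translation":[-110,-200,0],"yaw":0},{"claw":0.75,"translation":[-120,-252,0],"yaw":0},{"claw":0.75,"translation":[-130,-305,0],"yaw":0},{"claw":0.75,"translation":[-140,-358,0],"yaw":0},{"claw":0.75,"translation":[-140,-358,0],"yaw":0}]' 15; python3 - <<'E'
from h import *
for i in range(3): t=read_camera("top")
s=read_camera("side")
a=cv2.resize(t["image"][142:192,423:473],(400,400),interpolation=cv2.INTER_CUBIC);b=cv2.resize(t["image"][140:290,220:480],(400,400))
cv2.imwrite("pics/t9.png",np.hstack([a,b])[:,:,::-1])
E
```

```text
time: 46.15
position: [0.6524, -0.2469, 0.0129]
tcp_rot: [180.0, -0.0, -9.0]
wrist_force: [-0.7, -0.2, -0.4]
grip_width: 0.0681
finger_force: 0.0
time: 47.15
position: [0.5285, -0.0423, 0.1133]
tcp_rot: [-180.0, -0.1, -9.1]
wrist_force: [0.0, 1.6, -0.6]
grip_width: 0.0687
finger_force: 0.0
time: 48.15
position: [0.4475, 0.3353, 0.1131]
tcp_rot: [-179.9, -0.1, -8.8]
wrist_force: [0.0, -0.7, -0.3]
grip_width: 0.0683
finger_force: 0.0
```

View pics/t9.png

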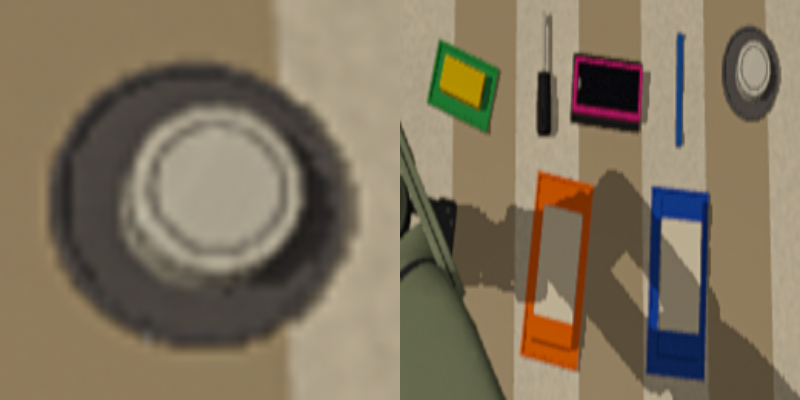

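The tin's top is now at crop (217,186), which puts it within about 2 mm of the dish centre allowing for parallax. Everything else is in place.

```bash
python3 -c "
from workcell import ctrl
print(ctrl.sign_off())"
```

```text
the job is handed in; nothing more can be done
None
```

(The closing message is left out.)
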